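# Size a brass sleeve on the lever press

### The arm

A 6-joint arm with a two-finger parallel gripper is mounted at the origin on a cart in front of the work surface, level with it; the furniture and walls round the work are solid. World frame = base frame: x ahead of the robot, y to its left, z up, the work surface at z = 0. Lengths are in m, angles in rad, forces in N, time in s.
With the tool pointing down it reaches from about 0.35 to 0.925 m from the base axis. Payload 6.4 kg.
Tool frame: the origin (TCP) lies midway between the tips of the shut fingers; the grasp point (between the pads) lies 19 mm behind it; z points along the fingers, y is the line along which they close (so a half turn about z gives the same grasp; the last joint's range is limited). The gripper opens to 85 mm and grips with 20 to 120 N. Pads are 22 mm wide; open, the fingers measure 114 mm over their backs; the gripper's body (76 mm by 85 mm) begins 54 mm behind the grasp point. The pads swing forward as they close: fully open they stand 13 mm farther back than shut.
Start: joints at [0.947, 0.245, 1.558, -0, 1.339, -0.174], TCP at [0.283, 0.585, 0.231] pointing down, gripper open.
Joint ranges: [-3.13, 3.13], [-1.02, 2.26], [0.13, 2.54], [-0.95, 4.09], [0.21, 2.88], [-2.74, 2.74]. Speed limits (rad/s): [2.57, 2.57, 3.14, 3.14, 3.14, 3.14].

### API

Orientations are given as a unit quaternion [w, x, y, z].
In Python, from rig import * gives the robot as it stands.
- The arm moves only by the shell command python3 -m pendant 'ROWS' [FORCE]. ROWS is text: rows parted by semicolons, each of 7 numbers parted by spaces: the opening in per cent of the stroke, from 0 (shut) to 100 (fully open), then the shift along the tool's x, y, z in units of 30 mm (1.0 is 30 mm), then the turn, a rotation vector about the tool's x, y, z in units of 8 degrees (1.0 is 8 degrees). In form: fingers tx ty tz ax ay az; .... A call has 1 to 8 rows; each row is the pose to reach, as a shift and turn from the pose commanded when the call began, along the tool's axes at that moment; what a row does not reach only later rows make up. A row lasts 1/8 s, in which the tool goes at most 62.5 mm and 10.7 degrees, less where a joint would pass 70% of its speed; a pose out of reach is approached as far as the arm can. A call with a gripper value outside its range is refused whole. The fingers move at their own pace and stop on an object; FORCE is the grip in N (left out, the last holds). Time passes only in rows, so rows that repeat a pose let the fingers close. It gives the time, the measured TCP pose, the force, the opening and the grip force at its end, in the units of the state.
- observe(): the state, without advancing time (a new reading comes with each control period).
- camera(name): name is "scene" or "top" or "wrist"; returns the picture (384x512x3 uint8, blue, green, red); there is no depth.
- camera_model(name): a dict with "camera_matrix" (3x3 intrinsics, pixels), "rvec" (rotation vector, rad) and "tvec" (3), from world to camera coordinates, as OpenCV has them; the wrist camera has in their place "hand_eye" (4x4, takes a point from camera to tool coordinates, whose origin is the TCP and whose axes are the flange's). Camera axes: x right, y down, z forward; pixel columns grow to the right and rows downward; lengths in m; the calibration is good to about 2 mm. A picture is of the moment at which its call begins: read the wrist's pose just before it. camera_model takes no time and is no camera call.
- close_job(): hands the job in; it is judged then, once.
The state is a dict: "clock": time; "q": joint angles; "joint_vel": joint speeds; "effort": joint torques, N m; "tool_pos": TCP position; "eef_rot": TCP orientation; "force": force on the tool from outside, world axes, zero at the start; "wrist_torque": the same for the moment, N m; "gripper_width": finger opening in m; "grasp_force": force on a finger pad.
Only numpy, scipy, OpenCV 4.12 (cv2) and the standard library are available. Lean on these libraries where they do the work, as an engineer would, in place of code of your own. Each camera call takes 0.05 s, during which the arm holds its last target. There are 200 camera calls.

### The job

Lay the short brass sleeve from the wooden trough on the press's two rods, between the ram and the die plate; swing the sprung lever right over to its stop so that the sleeve is driven through the die, and ease the lever back home by hand rather than letting it fly. Then take the sized sleeve out of the catch tray and put it in the grey bin with the finished ones; leave the long sleeve where it lies in the trough.

Things in the scene. Friction and masses are not known exactly. Their poses are not given: they have to be found in the camera images.
- press: Horizontal lever press of grey iron, fixed; base 110 x 225 mm. Origin on the bench below the die's entry face; its y axis runs along the work line (x = 0, z = 78 mm), x is level and square to it. The ram waits on the +y side, its 26 mm face at y = 58 mm, and pushes toward -y, through the die, to y = -25 mm. Ram guide: 27 mm wide, y 63 to 90 mm, top at z = 94 mm.
- press_bed (a point): Middle of the loading place, 78 mm above the bench: the sleeve's centre when it rests on the two rods half way between ram face and die plate (58 mm apart). The rods, 9 mm thick, run along the press's y axis at x = -9.5 and +9.5 mm, tops 67 mm above the bench, and centre the sleeve, which lies along y. Axes as press.
- press_tray (a point): Middle of the sheet-steel catch tray beyond the die, on the bottom line of its V floor, 50 mm above the bench. That line runs along the press's y; the sides rise at 15 degrees. Inside it is 130 mm wide (x) and 112 mm long, from die plate to end wall; walls 78 mm above the bench. The pushed-through sleeve comes to rest in the V, mostly lying along it near the die. Axes as press.
- lever_grip (a point): Middle of the near half of the lever's black cross handle: a round bar, 20 mm thick and 114 mm long in all, along the press's x axis, 180 mm from the hinge axis. This point lies 32 mm to the -x side of the lever's 12 mm steel shaft (which meets the bar at its middle); 42 mm of bar is free here. It moves with the lever.
- lever_hinge (a point): The lever's pivot, 17 mm above the bench; the hinge axis is the press's x axis, so that the lever swings in the press's upright y-z plane. Axes as press.
- lever (a joint): Lever angle (rad): 0 at home, leaning 0.80 rad from upright to the press's +y side; grows as the handle swings over the top toward the die (-y), to the stop at 1.60. Bar axis = hinge + 180 mm x (y: sin(0.80 - angle), z: cos(0.80 - angle)). A spring pulls it home: 4.5 N at the bar at the start, 10 N at the stop, some N more while the sleeve enters the die. Let go at the stop, it flies back.
- sleeve: The short brass sleeve: a plain tube 28 mm in diameter, 36 mm long, 16 mm bore, 0.11 kg. Origin at its centre, its own y axis along the tube. At the start it lies in the wooden trough along the trough's y axis.
- long_sleeve: A long brass sleeve of the same diameter, 60 mm long, for another job: stays in the trough. Origin at its centre, y axis along the tube.
- trough: Wooden trough, 104 x 210 mm, fixed. Origin on the bench under its middle, y along its length. V floor with 15 degree sides, its bottom line along y, 14 mm above the bench; long edges and end boards up to 28 mm. The two sleeves lie in it along y, 110 mm apart, either one at either end, centres 28.5 mm above the bench.
- bin: Open grey plastic bin, 140 (x) x 150 (y) x 45 mm high, walls and floor 3 mm, fixed. Origin on the bench under its middle. Two finished short sleeves stand on end in its rear corners (x = +46, y = -45 and +45 mm); the front half is empty.
- press_die (a point): Centre of the die's entry face, 78 mm above the bench. The upright dark steel die plate is 76 mm wide, 14 mm thick (press y = 0 to -14 mm), its top at 107 mm with a spring cap up to 117 mm. The bore is 30 mm wide; a spring shoe in it grips the sleeve until the last of the stroke, after which the sleeve drops into the catch tray. Axes as press.
There are look-alikes about, which are no part of the job. What is shaped like the sleeve but purple, turquoise or white is not meant.

How it is judged:
By the outcome, as a careful person would: the job done as asked, in the order asked, and still so for the second after the job is handed in, with the robot touching nothing.
It also fails if it takes over 72 s, if anything falls off the work surface, if the arm or the gripper's body presses on something with over 40 N, if the wrist force passes 120 N, or if a joint passes its speed limit or range.

## Working session

There is one attempt and no reset: what is moved stays moved. The work goes in short steps, Python scripts to look and compute and a shell command to move; the robot and the scene stay as the last step left them, time stands still between calls to the robot, and variables do not carry over. Pictures are saved under pics/ and viewed, at most 10 in all, crops included, and the job is handed in when it is done.

```bash
mkdir -p pics; ls
python3 - <<'E'
from rig import *
import cv2,numpy as np
s=observe();print(s)
for n in("scene","top"):
    cv2.imwrite(f"pics/{n}0.png",camera(n)); m=camera_model(n); print(n,m)
print(camera_model("wrist"))
E
```

```text
pics
{'clock': 0.0, 'q': array([ 9.46906109e-01,  2.45805366e-01,  1.55901677e+00, -1.24891124e-05,
        1.33869870e+00, -1.74070344e-01]), 'joint_vel': array([-0.00201072,  0.00049279,  0.00090485,  0.00174811, -0.00042294,
        0.00038106]), 'effort': array([-1.79901972e-04, -4.29498410e+01, -3.26134944e+01, -1.09455630e-04,
        5.30485981e-03,  1.42254780e-05]), 'tool_pos': array([0.28227109, 0.58489097, 0.23018441]), 'eef_rot': array([-3.68929256e-04,  2.23017059e-01,  9.74814065e-01, -8.90726327e-04]), 'force': array([ 0.03450639, -0.0361925 ,  0.06395017]), 'wrist_torque': array([-0.06098469,  0.00280686, -0.01706924]), 'grasp_force': 0.0, 'gripper_width': 0.08511231703805046}
scene {'camera_matrix': array([[453.01039952,   0.        , 246.10902379],
       [  0.        , 453.01039952, 190.15179065],
       [  0.        ,   0.        ,   1.        ]]), 'rvec': array([ 1.93511554, -0.51522624,  0.30951612]), 'tvec': array([-0.49462238,  0.21656631,  0.98727682])}
top {'camera_matrix': array([[370.05391831,   0.        , 253.56782541],
       [  0.        , 370.05391831, 190.74903558],
       [  0.        ,   0.        ,   1.        ]]), 'rvec': array([ 2.15299955, -2.20841341,  0.09821654]), 'tvec': array([-0.01921599,  0.54444783,  0.92958951])}
{'camera_matrix': array([[280.4669481 ,   0.        , 253.242154  ],
       [  0.        , 280.4669481 , 190.64143857],
       [  0.        ,   0.        ,   1.        ]]), 'hand_eye': array([[-5.29752903e-04, -9.61722969e-01, -2.74023082e-01,
         6.87561857e-02],
       [ 9.99999836e-01, -5.68802340e-04,  6.30511087e-05,
        -4.21354615e-04],
       [-2.16502670e-04, -2.74023004e-01,  9.61723113e-01,
        -1.41952069e-01],
       [ 0.00000000e+00,  0.00000000e+00,  0.00000000e+00,
         1.00000000e+00]])}
```

Run:
```python
import cv2,numpy as np
a=cv2.imread("pics/top0.png");cv2.imwrite("pics/top0b.png",cv2.resize(a,(800,600),interpolation=cv2.INTER_CUBIC))
a=cv2.imread("pics/scene0.png");cv2.imwrite("pics/scene0b.png",cv2.resize(a,(800,600),interpolation=cv2.INTER_CUBIC))
```

```text
(no output)
```

View pics/top0b.png

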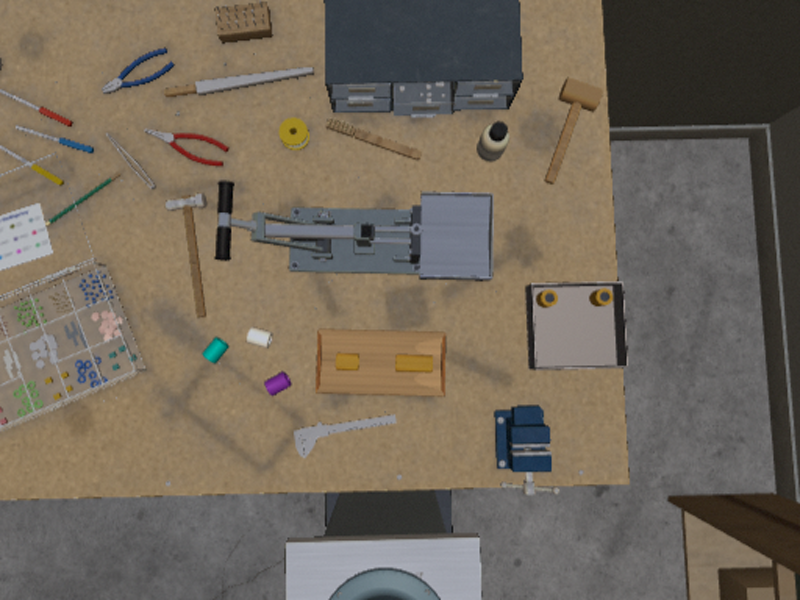

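View pics/scene0b.png

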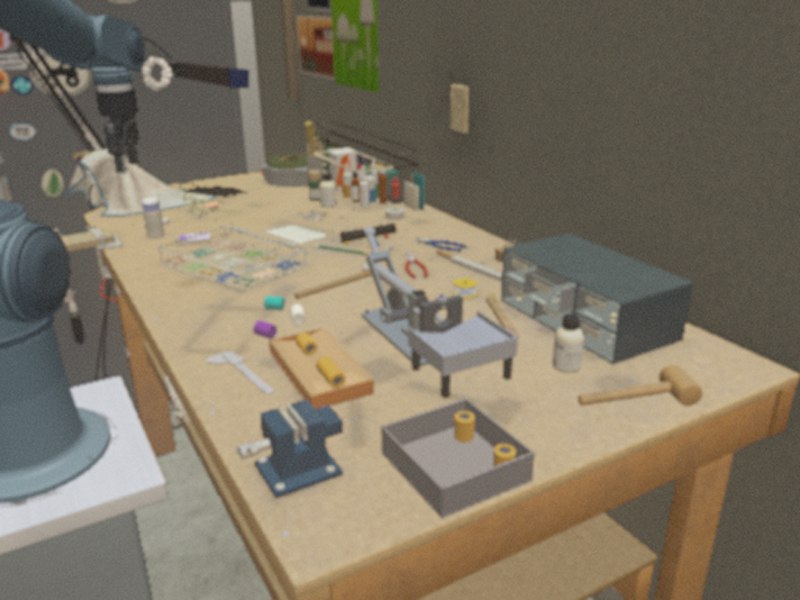

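Top view (800x600 px): press work line at row ~230, bar at (225,220), die at ~(417,230), tray at (457,237). Trough is at (381,362) with the short sleeve at (347,362) and the long one at (414,362); bin is at (577,325). The sleeve-like decoys are turquoise (215,350), white (259,337) and purple (277,383). Brass candidates in the trough are (347,362), about 24 px long, and (414,362), about 37 px long. The shorter one fits the 36 mm sleeve; I'll confirm that by measurement and a crop.

```bash
cat > h.py <<'E'
import cv2,numpy as np
from rig import *
from scipy.spatial.transform import Rotation as R
def ray(name,px,z,st=None):
    m=camera_model(name);K=m["camera_matrix"]
    d=np.linalg.inv(K)@np.array([px[0],px[1],1.])
    if name=="wrist":
        T=m["hand_eye"];q=st["eef_rot"];Rw=R.from_quat([q[1],q[2],q[3],q[0]]).as_matrix()
        o=st["tool_pos"]+Rw@T[:3,3];d=Rw@T[:3,:3]@d
    else:
        Rc=cv2.Rodrigues(m["rvec"])[0];o=-Rc.T@m["tvec"];d=Rc.T@d
    return o+d*(z-o[2])/d[2]
def blobs(mask,lo):
    c,_=cv2.findContours(mask.astype(np.uint8),cv2.RETR_EXTERNAL,cv2.CHAIN_APPROX_NONE)
    return [k for k in c if cv2.contourArea(k)>lo]
def rect(name,k,z,st=None):
    p=np.array([ray(name,x,z,st)[:2] for x in k[:,0].astype(float)],np.float32)
    c,s,a=cv2.minAreaRect(p); b=cv2.boxPoints((c,s,a)); e=b[1]-b[0],b[2]-b[1]
    l=max(e,key=np.linalg.norm); return np.round(c,4),np.round(sorted(s),4),round(float(np.degrees(np.arctan2(l[1],l[0]))%180),1)
E
python3 - <<'E'
from h import *
a=cv2.imread("pics/top0.png");h=cv2.cvtColor(a,cv2.COLOR_BGR2HSV)
H,S,V=[h[...,i].astype(int) for i in range(3)]
brass=(abs(H-21)<5)&(S>190)&(V>120)
for k in blobs(brass,20): print("brass",k.mean((0,1)).round(),rect("top",k,.0285+0.005))
for n,x,y in(("tray",290,160),("bin",370,215),("trough",240,245),("bar",143,130),("bench",120,240),("brass",222,231),("plate",200,170),("wall",340,230)): print(n,h[y,x])
bar=V<50
for k in blobs(bar[110:175,135:152],40): print("bar",rect("top",k+[[135,110]],.1424),k.mean((0,1))+[135,110])
sub=(S<60)&(V>90)
for k in blobs((sub)[115:185,266:320],500): print("tray",rect("top",k+[[266,115]],.078),cv2.boundingRect(k+[[266,115]]))
cv2.imwrite("pics/c1.png",np.hstack([cv2.resize(a[110:190,135:325],None,fx=4,fy=4,interpolation=2)]))
cv2.imwrite("pics/c2.png",np.vstack([cv2.resize(a[110:190,130:325],(780,320),interpolation=2),cv2.resize(a[205:260,195:390][:, :],(780,220),interpolation=2)]))
E
```

```text
brass [ 29. 111.] (array([0.7639, 0.541 ]), array([0.0066, 0.0545]), 57.8)
brass [188.  84.] (array([0.8268, 0.1329]), array([0.0431, 0.0432]), 25.2)
tray [113  37 138]
bin [ 12  23 146]
trough [ 16 112 152]
bar [ 0 13 40]
bench [ 17  68 136]
brass [ 20 175 160]
plate [103  37 111]
wall [165  44  35]
bar (array([0.6202, 0.2171]), array([0.0192, 0.0477]), 176.0) [142.53703704 155.48148148]
bar (array([0.6883, 0.2141]), array([0.0207, 0.0461]), 175.9) [144.05660377 125.81132075]
tray (array([ 0.6375, -0.1254]), array([0.1206, 0.1378]), 177.7) (266, 122, 50, 57)
```

View pics/c2.png

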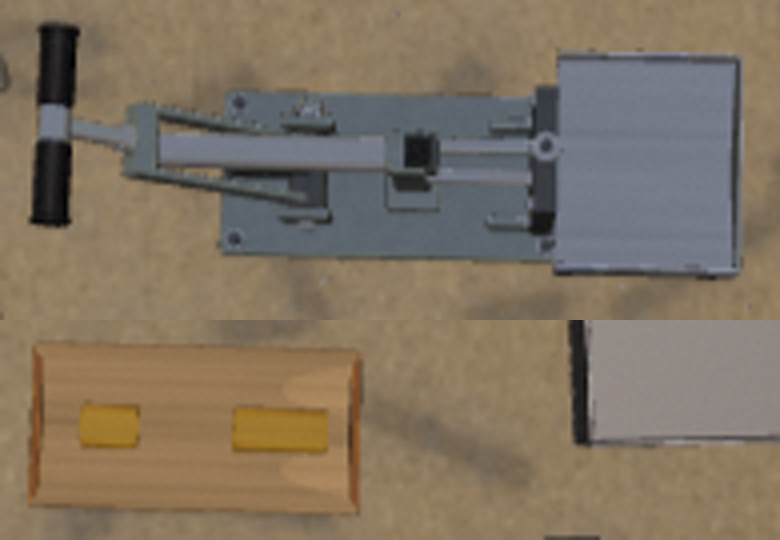

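The crop shows the press (bar centre (54,123), die cap (545,146), ram, rods and tray) and the trough. The left sleeve (110,426) is clearly the short one; the right (280,429) is the long one and stays.

Run:
```python
from h import *
a=cv2.imread("pics/top0.png");h=cv2.cvtColor(a,cv2.COLOR_BGR2HSV)
H,S,V=[h[...,i].astype(int) for i in range(3)]
f=lambda p:(130+p[0]/4,110+p[1]/4)
print("bar",ray("top",f((58,25)),.1424),ray("top",f((50,223)),.1424))
print("cap",ray("top",f((545,146)),.117))
print("rods",[ray("top",f(p),.067).round(4) for p in((445,146),(530,150),(445,177),(530,181))])
print("tray",[ray("top",f(p),.078).round(4) for p in((558,53),(740,57),(738,275),(556,272))])
print("base",[ray("top",f(p),.005).round(4) for p in((225,90),(220,253))])
g=lambda p:(195+p[0]/4,205+(p[1]-320)/4)
print("trough",[ray("top",g(p),.028).round(4) for p in((36,343),(362,352),(357,513),(30,505))])
m=(abs(H-21)<6)&(S>145)
for k in blobs(m[222:240,205:285],60): print("sleeve",rect("top",k+[[205,222]],.036))
print("bin",[ray("top",(x*.64,y*.64),.045).round(4) for x,y in((528,283),(624,283),(626,367),(529,369))])
```

```text
bar [0.7108925  0.21270546 0.1424    ] [0.59671879 0.21730522 0.1424    ]
cap [ 0.63913406 -0.06479766  0.117     ]
rods [array([ 0.6509, -0.005 ,  0.067 ]), array([ 0.6471, -0.0577,  0.067 ]), array([ 0.6315, -0.0046,  0.067 ]), array([ 0.6277, -0.0571,  0.067 ])]
tray [array([ 0.705 , -0.0762,  0.078 ]), array([ 0.6998, -0.1883,  0.078 ]), array([ 0.5647, -0.1817,  0.078 ]), array([ 0.5693, -0.071 ,  0.078 ])]
base [array([0.7051, 0.1416, 0.005 ]), array([0.5961, 0.1461, 0.005 ])]
trough [array([0.4954, 0.0945, 0.028 ]), array([ 0.4844, -0.1129,  0.028 ]), array([ 0.383 , -0.1064,  0.028 ]), array([0.3934, 0.0998, 0.028 ])]
sleeve (array([ 0.4379, -0.0578]), array([0.025 , 0.0579]), 88.5)
sleeve (array([0.4431, 0.049 ]), array([0.025 , 0.0353]), 88.5)
bin [array([ 0.5609, -0.2463,  0.045 ]), array([ 0.557 , -0.4015,  0.045 ]), array([ 0.4223, -0.3968,  0.045 ]), array([ 0.4231, -0.2417,  0.045 ])]
```

```bash
cat >> h.py <<'E'
Y=np.radians(-2.7); PX=np.array([np.cos(Y),np.sin(Y),0]); PY=np.array([-np.sin(Y),np.cos(Y),0]); PO=np.array([.6386,-.0578,0])
def P(x,y,z): return PO+PX*x+PY*y+np.array([0,0,z])
def down(ydir): # tool y along ydir, pointing down
    y=np.array([*ydir[:2],0]);y/=np.linalg.norm(y);z=np.array([0,0,-1.]);return np.stack([np.cross(y,z),y,z],1)
def rows(p,Rt,st=None):
    s=st or observe();q=s["eef_rot"];Rw=R.from_quat([q[1],q[2],q[3],q[0]]).as_matrix()
    t=Rw.T@(np.array(p)-s["tool_pos"])/.03; r=np.degrees(R.from_matrix(Rw.T@Rt).as_rotvec())/8
    return np.round(np.r_[t,r],2)
E
python3 -c "
from h import *
print(rows((.443,.049,.16),down(PX)))"
```

```text
[-1.259e+01 -1.376e+01  2.360e+00 -1.000e-02  1.000e-02  8.370e+00]
```

```bash
python3 -m pendant '60 -12.6 -13.75 2.35 0 0 8.37;60 -12.6 -13.75 2.35 0 0 8.37;60 -12.6 -13.75 2.35 0 0 8.37;60 -12.6 -13.75 2.35 0 0 8.37;60 -12.6 -13.75 2.35 0 0 8.37;60 -12.6 -13.75 2.35 0 0 8.37;60 -12.6 -13.75 2.35 0 0 8.37;60 -12.6 -13.75 2.35 0 0 8.37' 40; python3 -m pendant '60 0 0 0 0 0 0;60 0 0 0 0 0 0;60 0 0 0 0 0 0'
python3 - <<'E'
from h import *
s=observe();a=camera("wrist");print(s["tool_pos"],s["gripper_width"],rows((.443,.049,.16),down(PX),s))
cv2.imwrite("pics/w1.png",a)
h=cv2.cvtColor(a,cv2.COLOR_BGR2HSV);H,S,V=[h[...,i].astype(int) for i in range(3)]
m=(abs(H-21)<6)&(S>145)
for k in blobs(m,150): print("sleeve",k.mean((0,1)),rect("wrist",k,.036,s))
E
```

```text
clock: 1.1
tool_pos: [0.4254, 0.1084, 0.1685]
eef_rot: [0.0, 0.724, 0.69, 0.0]
force: [0.2, 0.9, -0.8]
gripper_width: 0.0512
grasp_force: 0.0
clock: 1.48
tool_pos: [0.425, 0.1114, 0.1688]
eef_rot: [-0.0, 0.723, 0.691, 0.0]
force: [0.4, 0.7, 0.1]
gripper_width: 0.0513
grasp_force: 0.0
[0.42503443 0.11143663 0.16875686] 0.05126229487711428 [-2.05  0.69  0.29 -0.   -0.    0.01]
sleeve [269.12977099 305.28244275] (array([ 0.437 , -0.0373]), array([0.0257, 0.0434]), 87.6)
```

View pics/w1.png

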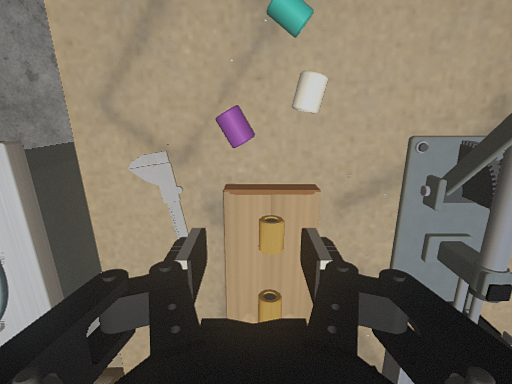

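Wrist view: short sleeve at (271,235) in the trough between the open fingers, long one at (269,305), decoys outside the trough.

Run:
```python
from h import *
s=observe();a=cv2.imread("pics/w1.png")
h=cv2.cvtColor(a,cv2.COLOR_BGR2HSV);H,S,V=[h[...,i].astype(int) for i in range(3)]
m=((abs(H-21)<7)&(S>130))[205:262,245:300]
for k in blobs(m,100):
    k=k+[[245,205]];x,y,w,hh=cv2.boundingRect(k);print(x,y,w,hh,ray("wrist",(x+w/2,y+hh/2),.0285,s),ray("wrist",(x+w/2,y+hh-1),.0425,s),ray("wrist",(x+w/2,y+1),.036,s))
print("trough end corners",[ray("wrist",p,.028,s).round(4) for p in((224,185),(320,185))])
```

```text
259 215 25 40 [0.44273061 0.04859849 0.0285    ] [0.4414148  0.03314849 0.0425    ] [0.442955  0.0737105 0.036    ]
trough end corners [array([0.3949, 0.1073, 0.028 ]), array([0.4948, 0.1028, 0.028 ])]
```

```bash
python3 -m pendant '60 -1.0 .35 0 0 0 0;50 -2.08 .68 0 0 0 0;46 -2.08 .68 1.5 0 0 0;46 -2.08 .68 3 0 0 0;46 -2.08 .68 4.3 0 0 0;46 -2.08 .68 4.3 0 0 0;46 -2.08 .68 4.3 0 0 0'; python3 -c "
from h import *
print(rows((.443,.050,.0245),down(PX)))"
```

```text
clock: 2.4
tool_pos: [0.4439, 0.0475, 0.0412]
eef_rot: [0.001, 0.723, 0.691, 0.001]
force: [-0.8, -0.3, 0.5]
gripper_width: 0.0396
grasp_force: 0.0
[ 0.08 -0.04  0.56  0.02  0.    0.01]
```

```bash
python3 -m pendant '44 .05 0 .3 0 0 0;44 .05 0 .55 0 0 0;44 .05 0 .58 0 0 0;44 .05 0 .58 0 0 0'; python3 -m pendant '30 0 0 0 0 0 0;20 0 0 0 0 0 0;20 0 0 0 0 0 0;20 0 0 0 0 0 0;20 0 0 0 0 0 0' 40
```

```text
clock: 2.9
tool_pos: [0.4429, 0.0484, 0.0224]
eef_rot: [0.0, 0.724, 0.69, -0.0]
force: [0.1, 0.3, -0.6]
gripper_width: 0.0375
grasp_force: 0.0
clock: 3.52
tool_pos: [0.4429, 0.0485, 0.0228]
eef_rot: [-0.0, 0.724, 0.69, -0.0]
force: [-3.1, -0.1, 5.7]
gripper_width: 0.0264
grasp_force: 39.2
```

```bash
python3 -m pendant '20 0 0 -.3 0 0 0;20 0 0 -1 0 0 0;20 0 0 -2 0 0 0;20 0 0 -4 0 0 0;20 0 0 -4 0 0 0;20 0 0 -4 0 0 0'
python3 - <<'E'
from h import *
s=observe();print(s["gripper_width"],s["grasp_force"],s["tool_pos"])
a=camera("wrist");cv2.imwrite("pics/w2.png",np.hstack([cv2.resize(a[180:380,130:390],(780,600),interpolation=2)]))
E
```

```text
clock: 4.28
tool_pos: [0.4426, 0.0485, 0.1422]
eef_rot: [0.0, 0.724, 0.69, 0.0]
force: [-0.2, 0.6, -2.0]
gripper_width: 0.0262
grasp_force: 39.9
0.026156312568624957 39.89313840866089 [0.4426006  0.04851816 0.14222998]
```

View pics/w2.png

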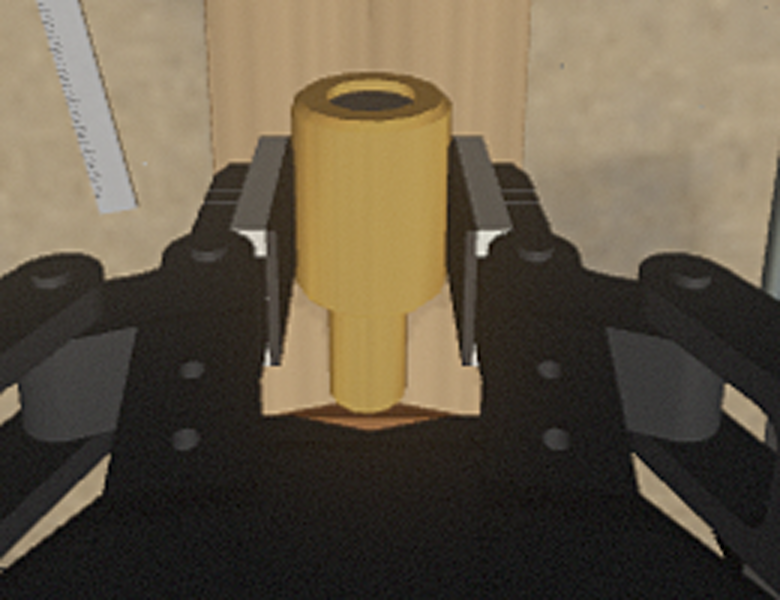

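Wrist crop: the short sleeve is held level between the pads, rim at (372,100); the long one stays behind in the trough.

```bash
python3 -c "
from h import *
print(P(0,.029,.15),rows(P(0,.029,.15),down(PX)))"
```

```text
[ 0.63996609 -0.02883219  0.15      ] [-2.26  6.72 -0.31 -0.01 -0.   -0.  ]
```

```bash
python3 -m pendant '20 0 0 -.6 0 0 0;20 -1 3 -.6 0 0 0;20 -1.8 5 -.5 0 0 0;20 -2.26 6.72 -.3 0 0 0;20 -2.26 6.72 -.3 0 0 0;20 -2.26 6.72 -.3 0 0 0;20 -2.26 6.72 -.3 0 0 0'
python3 - <<'E'
from h import *
s=observe();print(s["gripper_width"],s["grasp_force"],s["tool_pos"])
a=camera("wrist");cv2.imwrite("pics/w3raw.png",a);cv2.imwrite("pics/w3.png",cv2.resize(a[100:384,100:412],(780,600),interpolation=2))
np.save("s3.npy",s,allow_pickle=True)
E
```

```text
clock: 5.2
tool_pos: [0.6394, -0.0283, 0.1496]
eef_rot: [-0.002, 0.724, 0.69, -0.001]
force: [-0.3, 0.1, -0.4]
gripper_width: 0.0262
grasp_force: 39.9
0.026222785377591293 39.93775695562363 [ 0.63940936 -0.02827518  0.14958159]
```

View pics/w3.png

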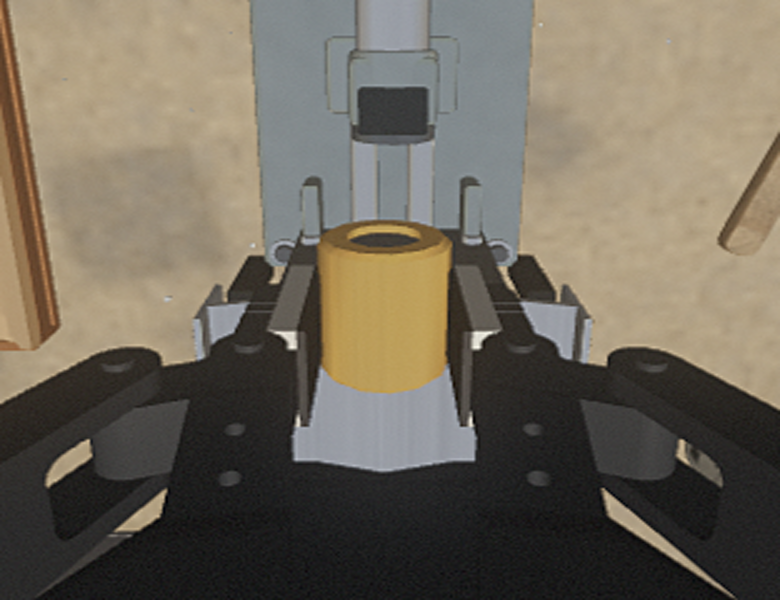

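Run:
```python
from h import *
s=np.load("s3.npy",allow_pickle=True).item()
f=lambda x,y:(100+x/2.5,100+y/2.5)
inv=lambda p:(round(float((p-PO)@PX),4),round(float((p-PO)@PY),4))
for n,p,z in(("rod",(392.5,155),.067),("rod",(392.5,210),.067),("ramface",(394,143),.088),("guide front",(393,136),.094),("guide back",(394,52),.094),("shaft",(393,20),.094),("base L",(253,40),.006),("base R",(535,40),.006),("base L",(264,210),.006),("base R",(524,210),.006),("pins",(311,180),.05),("pins",(470,180),.05)):
    q=ray("wrist",f(*p),z,s);print(n,q.round(4),inv(q))
print(inv(s["tool_pos"]))
```

```text
rod [6.44e-01 6.00e-04 6.70e-02] (0.0027, 0.0586)
rod [ 0.6432 -0.0178  0.067 ] (0.0027, 0.0402)
ramface [0.6446 0.0078 0.088 ] (0.0029, 0.0658)
guide front [0.6443 0.0107 0.094 ] (0.0025, 0.0687)
guide back [0.6456 0.0337 0.094 ] (0.0027, 0.0918)
shaft [0.6457 0.0421 0.094 ] (0.0024, 0.1002)
base L [0.5913 0.0381 0.006 ] (-0.0518, 0.0936)
base R [0.7022 0.0328 0.006 ] (0.0592, 0.0935)
base L [ 0.5891 -0.031   0.006 ] (-0.0507, 0.0244)
base R [ 0.6983 -0.0362  0.006 ] (0.0586, 0.0244)
pins [ 0.615 -0.01   0.05 ] (-0.0258, 0.0467)
pins [ 0.6709 -0.0126  0.05  ] (0.0301, 0.0467)
(-0.0006, 0.0295)
```

Here the sleeve is at (384,310) and the rods' midline at (392,180), so I need about +3 mm in x. The ram face is at row 143.

```bash
sed -i 's/^Y=.*/&; PO=P(.0027,.0025,0)/; ' h.py
python3 - <<'E'
t=open('h.py').read().replace("; PO=P(.0027,.0025,0)","").replace("PO=np.array([.6386,-.0578,0])","PO=np.array([.6386,-.0578,0])+.0027*PX+.0025*PY")
open('h.py','w').write(t)
E
python3 -m pendant '20 .04 .11 0 0 0 0;20 .04 .11 .7 0 0 0;20 .04 .11 1.4 0 0 0;20 .04 .11 2.1 0 0 0;20 .04 .11 2.3 0 0 0;20 .04 .11 2.3 0 0 0'; python3 -c "
from h import *
print(rows(P(0,.029,.074),down(PX)))"
```

```text
clock: 6.0
tool_pos: [0.6441, -0.0278, 0.0816]
eef_rot: [-0.001, 0.724, 0.69, -0.0]
force: [0.0, -0.3, -0.5]
gripper_width: 0.0265
grasp_force: 39.9
[ 0.04 -0.04  0.25 -0.01 -0.   -0.  ]
```

```bash
python3 -m pendant '20 .03 -.03 .08 0 0 0;20 .03 -.03 .16 0 0 0;20 .03 -.03 .16 0 0 0';  python3 -m pendant '20 0 0 .06 0 0 0;20 0 0 .06 0 0 0'; python3 -m pendant '20 0 0 .06 0 0 0;20 0 0 .06 0 0 0'
```

```text
clock: 6.38
tool_pos: [0.6436, -0.0269, 0.0778]
eef_rot: [0.0, 0.724, 0.69, 0.0]
force: [-0.6, -0.8, -1.7]
gripper_width: 0.0263
grasp_force: 39.9
clock: 6.62
tool_pos: [0.6434, -0.0268, 0.0757]
eef_rot: [-0.0, 0.724, 0.69, -0.0]
force: [-0.5, 0.4, -2.0]
gripper_width: 0.0264
grasp_force: 39.9
clock: 6.88
tool_pos: [0.6434, -0.0269, 0.0738]
eef_rot: [-0.0, 0.724, 0.69, -0.0]
force: [-0.1, 0.1, -1.6]
gripper_width: 0.0264
grasp_force: 39.9
```

```bash
python3 -m pendant '20 0 0 .05 0 0 0;20 0 0 .05 0 0 0';  python3 -m pendant '20 0 0 .05 0 0 0;20 0 0 .05 0 0 0'
```

```text
clock: 7.12
tool_pos: [0.6437, -0.0269, 0.0732]
eef_rot: [0.0, 0.724, 0.69, -0.0]
force: [-3.2, 0.2, 4.6]
gripper_width: 0.0266
grasp_force: 40.6
clock: 7.38
tool_pos: [0.6438, -0.0269, 0.0731]
eef_rot: [-0.0, 0.724, 0.69, -0.0]
force: [-8.0, 1.0, 11.2]
gripper_width: 0.0265
grasp_force: 41.4
```

Contact at the expected height. Ease off and release, opening just enough.

```bash
python3 -m pendant '20 0 0 -.08 0 0 0;35 0 0 -.08 0 0 0;46 0 0 -.08 0 0 0;46 0 0 -.08 0 0 0;46 0 0 -.08 0 0 0';  python3 -m pendant '46 0 0 -.5 0 0 0;46 0 0 -1.2 0 0 0;46 0 0 -2.2 0 0 0;46 0 0 -3.5 0 0 0;46 0 0 -3.5 0 0 0;46 0 0 -3.5 0 0 0'
python3 - <<'E'
from h import *
s=observe();print(s["gripper_width"],s["grasp_force"],s["tool_pos"])
a=camera("wrist");cv2.imwrite("pics/w4.png",cv2.resize(a[100:384,100:412],(780,600),interpolation=2))
for g in((0,),):
    b=P(0,.144+.129,.1424)+0*PX; print("bar est",b)
E
```

```text
clock: 8.0
tool_pos: [0.6435, -0.0269, 0.0733]
eef_rot: [-0.0, 0.724, 0.69, -0.0]
force: [0.2, 0.7, -0.6]
gripper_width: 0.0395
grasp_force: 0.0
clock: 8.75
tool_pos: [0.6435, -0.0269, 0.1791]
eef_rot: [0.0, 0.724, 0.69, 0.0]
force: [0.1, 0.0, -0.8]
gripper_width: 0.0395
grasp_force: 0.0
0.03946350812857217 0.0 [ 0.6435156  -0.02686428  0.17912832]
bar est [0.65427483 0.21726697 0.1424    ]
```

View pics/w4.png

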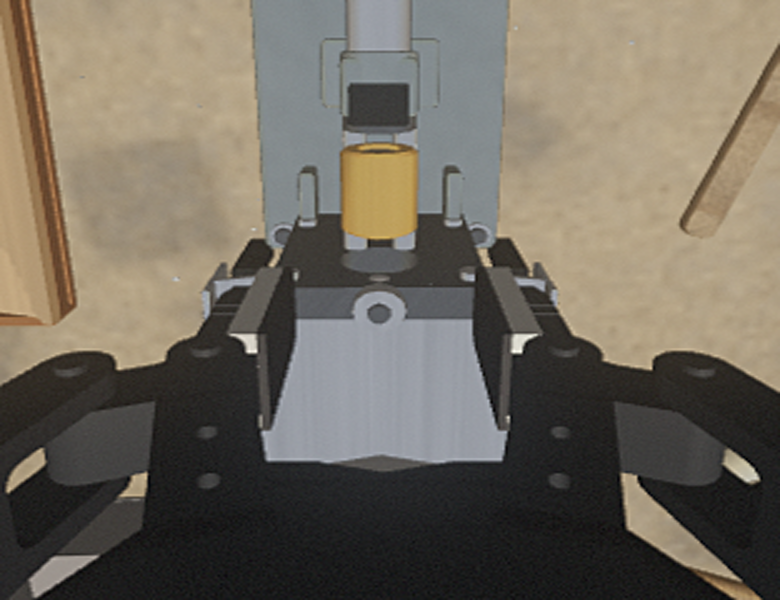

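The sleeve lies square on the two rods at (379,190), with the ram face at row 130 and the die plate beyond at row 240. Next is the lever bar.

```bash
python3 -c "
from h import *
G=np.array([.655,.216,0])-.032*PX
print(G,rows([*G[:2],.22],down(PY)))"
```

```text
[0.62303552 0.21750741 0.        ] [ 8.100e+00 -1.050e+00 -1.400e+00 -1.000e-02 -1.000e-02 -1.125e+01]
```

```bash
python3 -m pendant '60 0 0 -1.4 0 0 0;60 0 0 -1.4 0 0 -1;60 2 -.3 -1.4 0 0 -2.3;60 4 -.5 -1.4 0 0 -3.6;60 6 -.8 -1.4 0 0 -4.9;60 8.1 -1.05 -1.4 0 0 -6.2;60 8.1 -1.05 -1.4 0 0 -7.5;60 8.1 -1.05 -1.4 0 0 -8.8'; python3 -c "
from h import *
G=np.array([.655,.216,0])-.032*PX
print(rows([*G[:2],.22],down(PY)))"
```

```text
clock: 9.8
tool_pos: [0.6225, 0.2184, 0.2185]
eef_rot: [-0.001, 0.19, 0.982, -0.001]
force: [0.2, 0.4, -0.1]
gripper_width: 0.0512
grasp_force: 0.0
[-0.03 -0.02 -0.05 -0.01 -0.02 -2.4 ]
```

```bash
python3 -m pendant '60 0 0 0 0 0 -1.3;60 0 0 0 0 0 -2.4;60 0 0 0 0 0 -2.4;60 0 0 0 0 0 -2.4'
python3 - <<'E'
from h import *
s=observe();a=camera("wrist");cv2.imwrite("pics/w5.png",a)
print(s["tool_pos"],s["q"])
V=a.max(2);
E
```

```text
clock: 10.3
tool_pos: [0.6233, 0.2173, 0.2195]
eef_rot: [-0.001, 0.028, 1.0, -0.0]
force: [0.2, 0.1, -0.4]
gripper_width: 0.0512
grasp_force: 0.0
[0.62327182 0.21725532 0.21953234] [ 1.63976298e-01  2.78600051e-01  1.53942192e+00 -1.36349686e-05
  1.32505846e+00 -1.34996551e+00]
```

View pics/w5.png

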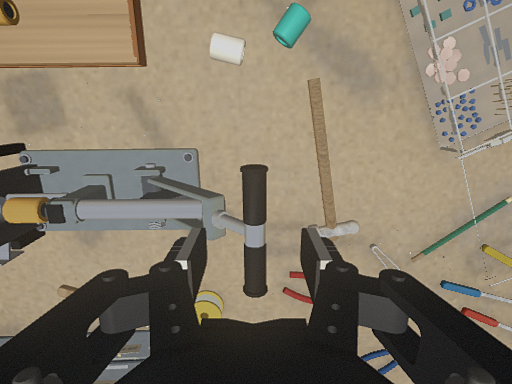

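Bar at columns 243–267, near end at row 167, steel collar at (255,235).

Run:
```python
from h import *
s=observe()
for p in((254.5,166),(255,235),(256,296)): print(ray("wrist",p,.1424,s))
```

```text
[0.59656448 0.21914648 0.1424    ]
[0.65607036 0.21625416 0.1424    ]
[0.71645325 0.21382761 0.1424    ]
```

```bash
python3 -m pendant '60 0 .02 .8 0 0 0;60 0 .02 1.8 0 0 0;60 0 .02 2.7 0 0 0;60 0 .02 3.2 0 0 0;60 0 .02 3.2 0 0 0;60 0 .02 3.2 0 0 0'; python3 -m pendant '20 0 0 0 0 0 0;10 0 0 0 0 0 0;10 0 0 0 0 0 0;10 0 0 0 0 0 0;10 0 0 0 0 0 0;10 0 0 0 0 0 0' 45; python3 -c "
from h import *
s=observe();print(s['tool_pos'],s['force'])"
```

```text
clock: 11.1
tool_pos: [0.6245, 0.2181, 0.1258]
eef_rot: [0.001, 0.027, 1.0, 0.0]
force: [-0.3, -0.3, -0.3]
gripper_width: 0.051
grasp_force: 0.0
clock: 11.85
tool_pos: [0.6243, 0.2179, 0.1255]
eef_rot: [0.001, 0.027, 1.0, -0.0]
force: [-0.8, -1.0, 5.4]
gripper_width: 0.0183
grasp_force: 44.1
[0.62425208 0.21792434 0.12553405] [-0.76214418 -0.98320036  5.35789064]
```

```bash
python3 -m pendant '10 0 -.22 -.21 0 0 0;10 0 -.44 -.41 0 0 0;10 0 -.68 -.6 0 0 0;10 0 -.92 -.77 0 0 0;10 0 -1.17 -.93 0 0 0;10 0 -1.43 -1.09 0 0 0;10 0 -1.7 -1.22 0 0 0;10 0 -1.97 -1.35 0 0 0'
```

```text
clock: 12.85
tool_pos: [0.6218, 0.1635, 0.1674]
eef_rot: [0.003, 0.027, 1.0, 0.005]
force: [1.8, 14.1, 4.3]
gripper_width: 0.0186
grasp_force: 43.8
```

```bash
python3 -m pendant '10 0 -.28 -.11 0 0 0;10 0 -.56 -.2 0 0 0;10 0 -.85 -.28 0 0 0;10 0 -1.14 -.35 0 0 0;10 0 -1.44 -.4 0 0 0;10 0 -1.74 -.44 0 0 0;10 0 -2.03 -.46 0 0 0;10 0 -2.33 -.47 0 0 0'
```

```text
clock: 13.85
tool_pos: [0.619, 0.0941, 0.1844]
eef_rot: [0.004, 0.027, 1.0, 0.005]
force: [-2.1, 16.7, 18.0]
gripper_width: 0.0184
grasp_force: 48.1
```

```bash
python3 -m pendant '10 0 -.3 .01 0 0 0;10 0 -.6 .03 0 0 0;10 0 -.9 .07 0 0 0;10 0 -1.19 .12 0 0 0;10 0 -1.48 .19 0 0 0;10 0 -1.77 .27 0 0 0;10 0 -2.06 .36 0 0 0;10 0 -2.34 .47 0 0 0'; python3 -c "
from h import *
s=observe();print((s['tool_pos']-PO)@PY)"
```

```text
clock: 14.85
tool_pos: [0.6155, 0.0218, 0.1684]
eef_rot: [0.004, 0.027, 1.0, 0.003]
force: [-0.0, 4.3, 17.4]
gripper_width: 0.0182
grasp_force: 51.9
0.07592836865831988
```

```bash
python3 -m pendant '10 0 -.27 .05 0 0 0;10 0 -.54 .15 0 0 0;10 0 -.8 .3 0 0 0;10 0 -1.05 .46 0 0 0;10 0 -1.3 .64 0 0 0;10 0 -1.53 .82 0 0 0;10 0 -1.75 1.02 0 0 0;10 0 -1.96 1.23 0 0 0'; python3 -c "
from h import *
s=observe();print((s['tool_pos']-PO)@PY)"
```

```text
clock: 15.85
tool_pos: [0.6125, -0.0375, 0.1305]
eef_rot: [0.004, 0.028, 1.0, 0.002]
force: [4.5, 8.1, 7.8]
gripper_width: 0.0185
grasp_force: 49.9
0.0165018720273628
```

```bash
python3 -m pendant '10 0 -.1 .1 0 0 0;10 0 -.15 .16 0 0 0;10 0 -.15 .16 0 0 0'; python3 -c "
from h import *
s=observe();print((s['tool_pos']-PO)@PY)"
```

```text
clock: 16.23
tool_pos: [0.6124, -0.0407, 0.1276]
eef_rot: [0.004, 0.028, 1.0, 0.004]
force: [-0.9, 13.9, 17.2]
gripper_width: 0.0184
grasp_force: 50.5
0.013390404487743538
```

```bash
python3 -m pendant '10 0 -.1 .1 0 0 0;10 0 -.15 .15 0 0 0;10 0 -.15 .15 0 0 0'
python3 - <<'E'
from h import *
s=observe();print((s['tool_pos']-PO)@PY)
b=np.hstack([cv2.resize(camera("top")[100:200,130:330],(800,400),interpolation=2)]);c=cv2.resize(camera("scene")[170:270,210:350],(280,200))
b[200:,520:]=c;cv2.imwrite("pics/p1.png",b)
E
```

```text
clock: 16.6
tool_pos: [0.6124, -0.0414, 0.1267]
eef_rot: [0.003, 0.027, 1.0, 0.007]
force: [-10.4, 28.4, 37.1]
gripper_width: 0.0185
grasp_force: 52.7
0.0126375388426251
```

View pics/p1.png

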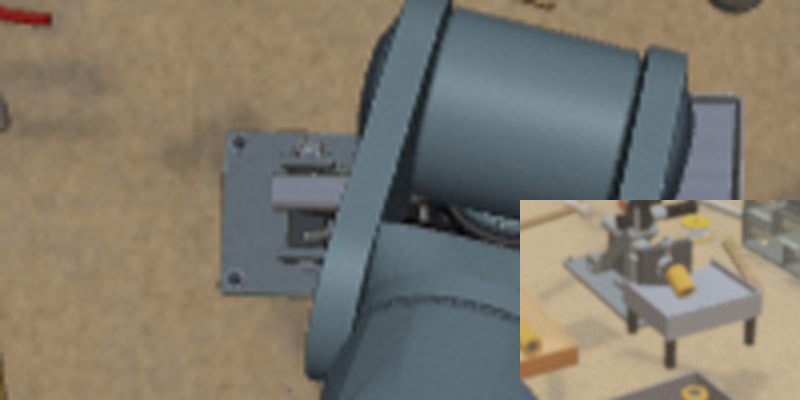

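The scene inset shows the sleeve out of the die and in the tray, and the force ramp shows the lever at its stop. Now ease it back.

```bash
python3 -m pendant '10 0 .15 -.15 0 0 0;10 0 .3 -.3 0 0 0;10 0 .5 -.5 0 0 0;10 0 .73 -.71 0 0 0;10 0 .96 -.9 0 0 0;10 0 1.21 -1.07 0 0 0;10 0 1.46 -1.24 0 0 0;10 0 1.72 -1.39 0 0 0'
```

```text
clock: 17.7
tool_pos: [0.6135, 0.0042, 0.1611]
eef_rot: [0.002, 0.027, 1.0, 0.001]
force: [7.0, 4.9, -0.4]
gripper_width: 0.0185
grasp_force: 49.1
```

```bash
python3 -m pendant '10 0 .27 -.13 0 0 0;10 0 .54 -.26 0 0 0;10 0 .82 -.37 0 0 0;10 0 1.11 -.46 0 0 0;10 0 1.4 -.54 0 0 0;10 0 1.69 -.61 0 0 0;10 0 1.98 -.66 0 0 0;10 0 2.28 -.7 0 0 0'; python3 -c "
from h import *
s=observe();print((s['tool_pos']-PO)@PY)"
```

```text
clock: 18.7
tool_pos: [0.6157, 0.0718, 0.1815]
eef_rot: [0.0, 0.027, 1.0, 0.0]
force: [3.2, 3.2, -0.1]
gripper_width: 0.0182
grasp_force: 49.1
0.12589501671320305
```

```bash
python3 -m pendant '10 0 .3 -.02 0 0 0;10 0 .6 -.03 0 0 0;10 0 .9 -.02 0 0 0;10 0 1.2 0 0 0 0;10 0 1.5 .04 0 0 0;10 0 1.79 .09 0 0 0;10 0 2.08 .16 0 0 0;10 0 2.37 .24 0 0 0'
```

```text
clock: 19.7
tool_pos: [0.6189, 0.1428, 0.1736]
eef_rot: [-0.001, 0.027, 1.0, -0.0]
force: [-5.1, 6.2, 3.5]
gripper_width: 0.0181
grasp_force: 49.6
```

```bash
python3 -m pendant '10 0 .28 .1 0 0 0;10 0 .57 .2 0 0 0;10 0 .84 .32 0 0 0;10 0 1.11 .46 0 0 0;10 0 1.37 .61 0 0 0;10 0 1.62 .78 0 0 0;10 0 1.86 .95 0 0 0;10 0 2.1 1.14 0 0 0'; python3 -c "
from h import *
s=observe();print((s['tool_pos']-PO)@PY,rows((.6243,.2179,.1255),down(PY)))"
```

```text
clock: 20.7
tool_pos: [0.6224, 0.2053, 0.1391]
eef_rot: [-0.001, 0.027, 1.0, -0.0]
force: [-5.0, 1.6, -1.8]
gripper_width: 0.0182
grasp_force: 49.1
0.2595234277284355 [-0.04  0.42  0.45 -0.01 -0.01 -0.05]
```

```bash
python3 -m pendant '10 0 .11 .11 0 0 0;10 0 .22 .23 0 0 0;10 0 .33 .35 0 0 0;10 0 .42 .46 0 0 0;10 0 .44 .48 0 0 0;10 0 .44 .48 0 0 0'
```

```text
clock: 21.45
tool_pos: [0.623, 0.2178, 0.1265]
eef_rot: [-0.001, 0.027, 1.0, -0.001]
force: [-10.3, -0.8, 5.8]
gripper_width: 0.0181
grasp_force: 50.9
```

```bash
python3 -m pendant '10 0 .05 .06 0 0 0;10 0 .05 .06 0 0 0;25 0 .05 .06 0 0 0;35 0 .05 .06 0 0 0;60 0 .05 .06 0 0 0;60 0 .05 .06 0 0 0;60 0 .05 .06 0 0 0'; python3 -m pendant '60 0 0 -1 0 0 0;60 0 0 -2 0 0 0;60 0 0 -3.5 0 0 0;60 0 0 -3.5 0 0 0;60 0 0 -3.5 0 0 0'; python3 -c "
from h import *
print(rows(P(0,-.04,.22),down(PX)))"
```

```text
clock: 22.32
tool_pos: [0.6239, 0.2198, 0.1238]
eef_rot: [0.0, 0.027, 1.0, 0.0]
force: [-0.5, 0.4, 1.3]
gripper_width: 0.0513
grasp_force: 0.0
clock: 22.95
tool_pos: [0.6235, 0.2198, 0.2283]
eef_rot: [-0.0, 0.027, 1.0, -0.0]
force: [-1.4, 0.4, -0.2]
gripper_width: 0.0512
grasp_force: 0.0
[ -1.11 -10.46   0.28  -0.    -0.    11.2 ]
```

Run:
```python
from h import *
a=camera("top");cv2.imwrite("pics/top2.png",a)
h=cv2.cvtColor(a,cv2.COLOR_BGR2HSV);H,S,V=[h[...,i].astype(int) for i in range(3)]
m=((abs(H-21)<7)&(S>125))[115:185,200:322]
for k in blobs(m,20): k=k+[[200,115]];print(k.mean((0,1)),*rect("top",k,.072), cv2.boundingRect(k))
for p in((0,-.014),(0,-.05)): print(P(*p,.0645))
```

```text
[278.  150.5] [ 0.6377 -0.0955] [0.0225 0.0347] 88.6 (271, 146, 15, 10)
[ 0.64075528 -0.06941442  0.0645    ]
[ 0.63905945 -0.10537446  0.0645    ]
```

```bash
python3 -m pendant '60 0 -1 0 0 0 1;60 -.2 -2.5 0 0 0 2.3;60 -.4 -4 0 0 0 3.6;60 -.6 -6 0 0 0 4.9;60 -.8 -8 0 0 0 6.2;60 -1.1 -10.3 0 0 0 7.5;60 -1.1 -10.3 .5 0 0 8.8;60 -1.1 -10.3 1 0 0 10'; python3 -c "
from h import *
print(rows((.6385,-.094,.17),down(PX)))"
```

```text
clock: 24.0
tool_pos: [0.639, -0.0919, 0.1964]
eef_rot: [-0.001, 0.666, 0.746, -0.001]
force: [0.1, 0.4, -0.3]
gripper_width: 0.0515
grasp_force: 0.0
[-0.07 -0.02  0.88 -0.02 -0.01  1.14]
```

```bash
python3 -m pendant '60 -.07 -.02 .45 0 0 1.14;60 -.07 -.02 .88 0 0 1.14;60 -.07 -.02 .88 0 0 1.14;60 -.07 -.02 .88 0 0 1.14'
python3 - <<'E'
from h import *
s=observe();a=camera("wrist");cv2.imwrite("pics/w6.png",cv2.resize(a[100:384,100:412],(780,600),interpolation=2));print(s["tool_pos"])
h=cv2.cvtColor(a,cv2.COLOR_BGR2HSV);H,S,V=[h[...,i].astype(int) for i in range(3)]
for k in blobs((abs(H-21)<7)&(S>125),60):
    x,y,w,hh=cv2.boundingRect(k);print(x,y,w,hh,rect("wrist",k,.0645,s),ray("wrist",(x+w/2,y+hh/2),.0645,s))
E
```

```text
clock: 24.5
tool_pos: [0.6397, -0.0927, 0.1726]
eef_rot: [0.0, 0.72, 0.694, 0.0]
force: [-0.4, -0.4, -0.5]
gripper_width: 0.0511
grasp_force: 0.0
[ 0.63966043 -0.09265576  0.17257057]
238 177 29 38 (array([ 0.6389, -0.1001]), array([0.0264, 0.0359]), 86.9) [ 0.63918972 -0.10021429  0.0645    ]
31 124 43 62 (array([ 0.4625, -0.0554]), array([0.0294, 0.055 ]), 87.1) [ 0.46204522 -0.05501108  0.0645    ]
```

View pics/w6.png

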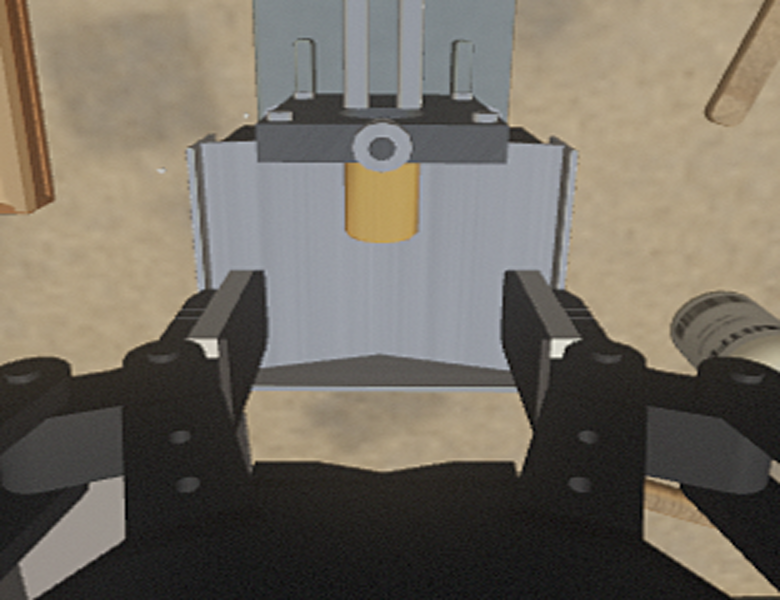

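The wrist view shows the ram withdrawn and the sleeve lying along the V just beyond the die, at (382,205).

```bash
python3 -m pendant '50 -.05 -.02 .8 0 0 0;44 -.08 -.02 1.6 0 0 0;44 -.08 -.02 2.4 0 0 0;44 -.08 -.02 3 0 0 0;44 -.08 -.02 3 0 0 0;44 -.08 -.02 3 0 0 0'; python3 -c "
from h import *
print(rows((.639,-.095,.0585),down(PX)))"
```

```text
clock: 25.3
tool_pos: [0.6396, -0.0954, 0.0836]
eef_rot: [0.001, 0.721, 0.693, 0.0]
force: [0.1, 0.3, 0.4]
gripper_width: 0.0371
grasp_force: 0.0
[ 0.01 -0.02  0.84  0.01  0.    0.06]
```

```bash
python3 -m pendant '44 0 0 .3 0 0 0;44 0 0 .55 0 0 0;44 0 0 .75 0 0 0;44 0 0 .82 0 0 0;44 0 0 .82 0 0 0'; python3 -m pendant '30 0 0 0 0 0 0;20 0 0 0 0 0 0;20 0 0 0 0 0 0;20 0 0 0 0 0 0;20 0 0 0 0 0 0' 40
```

```text
clock: 25.92
tool_pos: [0.6387, -0.0951, 0.0576]
eef_rot: [-0.0, 0.721, 0.693, -0.0]
force: [0.1, 0.4, -0.4]
gripper_width: 0.0377
grasp_force: 0.0
clock: 26.55
tool_pos: [0.639, -0.0952, 0.0582]
eef_rot: [0.0, 0.721, 0.693, 0.0]
force: [-2.0, 0.4, 3.8]
gripper_width: 0.0265
grasp_force: 39.6
```

```bash
python3 -m pendant '20 0 0 -.4 0 0 0;20 0 0 -1.5 0 0 0;20 0 0 -3 0 0 0;20 0 0 -4 0 0 0;20 0 0 -4 0 0 0;20 0 0 -4 0 0 0'; python3 -c "
from h import *
print(rows((.468,-.322,.15),down(PX)))"
```

```text
clock: 27.3
tool_pos: [0.6378, -0.0948, 0.176]
eef_rot: [-0.001, 0.721, 0.693, -0.001]
force: [-0.0, 1.0, -0.8]
gripper_width: 0.026
grasp_force: 39.5
[-7.79 -5.36  0.87 -0.02 -0.01  0.06]
```

```bash
python3 -m pendant '20 -1.5 -1 0 0 0 0;20 -3 -2 0 0 0 0;20 -4.6 -3.2 0 0 0 0;20 -6.2 -4.3 .3 0 0 0;20 -7.79 -5.36 .85 0 0 0;20 -7.79 -5.36 .85 0 0 0;20 -7.79 -5.36 .85 0 0 0;20 -7.79 -5.36 .85 0 0 0'
python3 - <<'E'
from h import *
s=observe();a=camera("wrist");cv2.imwrite("pics/w7.png",a);print(s["grasp_force"],rows((.468,-.322,.013),down(PX),s))
E
```

```text
clock: 28.3
tool_pos: [0.4695, -0.3212, 0.1519]
eef_rot: [-0.0, 0.72, 0.694, 0.0]
force: [-0.9, -0.2, -2.3]
gripper_width: 0.0266
grasp_force: 39.7
39.68180626630783 [-0.03 -0.05  4.63 -0.   -0.    0.07]
```

View pics/w7.png

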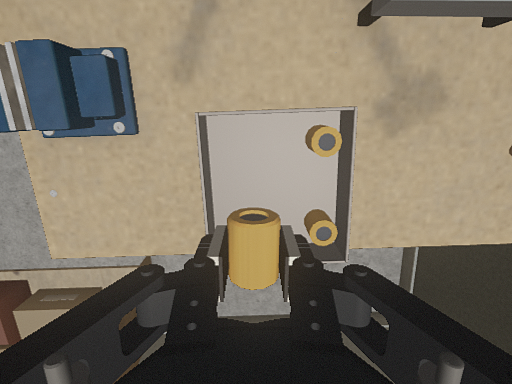

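That view shows the sleeve in the grip at (254,245) above the empty half of the bin, with the finished ones at (325,140) and (322,228). It was my 11th picture, one over the limit, so I'll check by numbers from here on.

```bash
python3 -m pendant '20 0 -.03 1 0 0 0;20 0 -.03 2 0 0 0;20 0 -.03 3 0 0 0;20 0 -.03 4 0 0 0;20 0 -.03 4.4 0 0 0;20 0 -.03 4.5 0 0 0;20 0 -.03 4.5 0 0 0'; python3 -m pendant '20 0 0 .08 0 0 0;20 0 0 .08 0 0 0;20 0 0 .08 0 0 0'
```

```text
clock: 29.22
tool_pos: [0.4689, -0.3227, 0.0183]
eef_rot: [0.001, 0.721, 0.693, -0.0]
force: [-0.0, -0.1, -1.1]
gripper_width: 0.0261
grasp_force: 39.7
clock: 29.6
tool_pos: [0.4681, -0.3225, 0.0152]
eef_rot: [0.0, 0.721, 0.693, -0.0]
force: [0.5, 1.0, -0.0]
gripper_width: 0.0266
grasp_force: 39.7
```

```bash
python3 -m pendant '20 0 0 .08 0 0 0;20 0 0 .08 0 0 0';python3 -m pendant '20 0 0 .06 0 0 0;20 0 0 .06 0 0 0'
```

```text
clock: 29.85
tool_pos: [0.4679, -0.3221, 0.0122]
eef_rot: [-0.0, 0.721, 0.693, -0.0]
force: [-0.6, -0.5, -2.0]
gripper_width: 0.0263
grasp_force: 39.7
clock: 30.1
tool_pos: [0.4681, -0.3224, 0.0108]
eef_rot: [0.0, 0.721, 0.693, -0.0]
force: [0.2, -0.1, 0.4]
gripper_width: 0.0264
grasp_force: 40.0
```

Just touching. Release and lift away.

```bash
python3 -m pendant '30 0 0 0 0 0 0;36 0 0 0 0 0 0;42 0 0 0 0 0 0;44 0 0 0 0 0 0;44 0 0 0 0 0 0'; python3 -m pendant '44 0 0 -.4 0 0 0;44 0 0 -1.4 0 0 0;44 0 0 -3 0 0 0;44 0 0 -5 0 0 0;44 3 -2 -6 0 0 0;44 6 -3 -6 0 0 0;44 6 -3 -6 0 0 0;44 6 -3 -6 0 0 0'
python3 - <<'E'
from h import *
s=observe();a=camera("top");cv2.imwrite("pics/topf.png",a)
h=cv2.cvtColor(a,cv2.COLOR_BGR2HSV);H,S,V=[h[...,i].astype(int) for i in range(3)]
m=((abs(H-21)<7)&(S>125))
for k in blobs(m,15):
    x=k.mean((0,1))
    if 195<x[0]<402 and 115<x[1]<260: print(x,*rect("top",k,.02))
V0=V[110:175,135:152]<50
for k in blobs(V0,40): print("bar",rect("top",k+[[135,110]],.1424))
E
```

```text
clock: 30.72
tool_pos: [0.468, -0.3223, 0.0107]
eef_rot: [0.0, 0.721, 0.693, 0.0]
force: [0.7, 0.1, -0.7]
gripper_width: 0.0377
grasp_force: 0.0
clock: 31.72
tool_pos: [0.3842, -0.1366, 0.1913]
eef_rot: [0.001, 0.72, 0.694, 0.0]
force: [0.0, -1.0, 0.1]
gripper_width: 0.0377
grasp_force: 0.0
[264.5        232.12121212] [ 0.4362 -0.0583] [0.028  0.0589] 88.5
[366.6744186  217.39534884] [ 0.4677 -0.3215] [0.0231 0.039 ] 88.5
[349.78787879 190.6969697 ] [ 0.5371 -0.2823] [0.0259 0.0314] 88.6
[384.62857143 190.05714286] [ 0.5375 -0.3717] [0.026  0.0341] 88.6
bar (array([0.6202, 0.2171]), array([0.0192, 0.0477]), 176.0)
bar (array([0.6883, 0.2141]), array([0.0207, 0.0461]), 175.9)
```

```bash
python3 -m pendant '44 0 0 0 0 0 0;44 0 0 0 0 0 0;44 0 0 0 0 0 0;44 0 0 0 0 0 0'; python3 -c "
from rig import *
print(close_job())"
```

```text
clock: 32.28
tool_pos: [0.3853, -0.1394, 0.1905]
eef_rot: [-0.0, 0.721, 0.693, -0.0]
force: [-0.5, 0.1, 0.0]
gripper_width: 0.0378
grasp_force: 0.0
the job is handed in; nothing more can be done
None
```

Job handed in at 32.3 s: the short sleeve was pressed through the die, the lever eased back home by hand, and the sized sleeve laid in the grey bin's empty half; the long one still lies in the trough (I viewed 11 pictures, one over the limit of 10).

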